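Slide the cutting patterns out of the rack into the tin

TASK

Put the three wooden cutting patterns away: slide each one out of its bay in the rack, over the open edge, so that all three end up lying flat down in the green tin with nothing sticking out over its rim. They sit too snugly in their bays to be gripped or pushed from behind, so first draw each one forward by its top face; the wood is brittle, so touch down slowly and never bear on a pattern with more than about 5 kg (50 N). Leave the glue bottle, the steel dish and the hammer where they are.

Things in the scene. Friction and masses are not known exactly. Their poses are not given: they have to be found in the camera images.
- rack: Fixed pale wooden block, 122 mm (x) by 292 mm (y), with three bays side by side, open at the top and at the +x edge. Origin on the bench under the middle of that open edge; +x points out of the bays to the tin. Bay floors are 36 mm above the bench; bays are 84 mm wide, centred at y = -94, 0, +94 mm, 104 mm deep in x. Back wall (18 mm thick) and side walls (10 mm) stand 16 mm above the bay floors.
- rack_back (a point): Point on the middle bay's back wall at floor height. Each pattern's rear end lies 1 to 3 mm from this wall, with 2 mm free at each side, and no pattern stands above the walls: at first only its top can be touched. The wood is waxed: its friction on the rack is well below that under the fingertips: closed fingertips pressed on top with 10 to 25 N drag a pattern along.
- tin: Fixed open flat tin painted green, 144 mm (x) by 298 mm (y) by 34 mm high, walls and floor 3 mm thick, standing along the rack's open edge, its rim 2 mm below the bay floors. Origin at the centre of its underside, 74 mm in front of the rack's origin; axes as the rack's.
- disc: Dark wooden pattern lying in one of the rack's bays (which one varies), see rack_back; this one: a round disc, 80 mm across, 14 mm thick, about 90 g. Origin at the centre of its underside, z up, x towards the open edge.
- plate: Dark wooden pattern lying in one of the rack's bays (which one varies), see rack_back; this one: a rectangle, 108 mm long (x) by 80 mm wide, 12 mm thick, about 120 g. Origin on the underside, on the centre line, 40 mm from the rear end and 68 mm from the front end; z up, x towards the open edge.
- arch: Dark wooden pattern lying in one of the rack's bays (which one varies), see rack_back; this one: D-shaped: square at the rear, half round in front, 80 mm long and 80 mm wide, 16 mm thick, about 110 g. Origin on the underside at the centre of the half round, 40 mm from the rear end and from the front; z up, x towards the open edge.
- glue: Bystander: white glue bottle with a black cap, 44 mm across and 120 mm tall, standing beside the rack; origin at the centre of its base.
- dish: Bystander: small steel dish, 64 mm across and 22 mm high, beside the tin; origin at the centre of its base.
- mallet: Bystander: hammer with a wooden handle, 200 mm long, lying beside the rack; origin in the middle of its underside, x along the handle towards the head.
Not all that is in view belongs to the job. What is shaped like the arch but blue is not meant.

How it is judged:
At the end, for the whole second after the job is handed in: Disc, plate and arch are all in the tin: each one's origin within the tin's outline and less than 22 mm above its underside, lying within 0.22 rad (12 degrees) of flat, either face up, and at rest (under 20 mm/s) (x of disc in the frame of tin between -0.072 and 0.072 m and y of disc in the frame of tin between -0.149 and 0.149 m and z of each of disc, plate, arch in the frame of tin below 0.022 m and angle between the z axis of each of disc, plate, arch and the z axis of tin, either way round below 0.22 rad and linear speed of each of disc, plate, arch below 0.02 m/s and x of plate in the frame of tin between -0.072 and 0.072 m and y of plate in the frame of tin between -0.149 and 0.149 m and x of arch in the frame of tin between -0.072 and 0.072 m and y of arch in the frame of tin between -0.149 and 0.149 m); the robot touches nothing.
It fails at once if the fingers bear on a pattern with more than 50 N (contact force between the fingers and disc above 50 N or contact force between the fingers and plate above 50 N or contact force between the fingers and arch above 50 N).
It fails at once if the glue bottle, dish or hammer is moved by more than 30 mm (distance of any of glue, dish, mallet from where it was at the start of the episode above 0.03 m).
It also fails if it takes over 67 s, if anything falls off the work surface, if the arm or the gripper's body presses on something with over 40 N, if the wrist force passes 120 N, or if a joint passes its speed limit or range.

ROBOT

A 7-joint arm with a two-finger parallel gripper is mounted at the origin on the work surface. World frame = base frame: x ahead of the robot, y to its left, z up, the work surface at z = 0. Lengths are in m, angles in rad, forces in N, time in s.
With the tool pointing down it reaches from about 0.4 to 0.875 m from the base axis. Payload 4.4 kg.
Tool frame: the origin (TCP) lies midway between the tips of the shut fingers; the grasp point (between the pads) lies 19 mm behind it; z points along the fingers, y is the line along which they close (so a half turn about z gives the same grasp; the last joint's range is limited). The gripper opens to 85 mm and grips with 20 to 120 N. Pads are 22 mm wide; open, the fingers measure 114 mm over their backs; the gripper's body (76 mm by 85 mm) begins 54 mm behind the grasp point. The pads swing forward as they close: fully open they stand 13 mm farther back than shut.
Start: joints at [1.258, 0.628, 0.038, 1.517, -0.027, 0.996, -0.02], TCP at [0.159, -0.63, 0.231] pointing down, gripper open.
Joint ranges: [-3.06, 3.06], [-0.37, 2.12], [-1.25, 1.32], [0.18, 2.47], [-1.1, 4.24], [0.23, 1.98], [-2.94, 2.94]. Speed limits (rad/s): [2.57, 2.57, 3.14, 3.14, 3.14, 3.14, 3.14].

INTERFACE

Orientations are given as [roll, pitch, yaw] about the fixed x, y, z axes, in that order (R = Rz(yaw) Ry(pitch) Rx(roll)).
In Python, from rig import * gives the robot as it stands. Calls block until the motion is done:
- move_ptp(position, orientation): joint-space move of the TCP to a pose.
- move_linear(position, orientation=None, speed=0.15): straight line of the TCP; orientation=None keeps the orientation; speed is the mean speed in m/s.
- set_joints(angles): joint-space move.
- open_gripper() and grasp(force=None): open the fingers fully, or close them until they stop; force is the grip in N (None keeps the last).
- hold(seconds).
- ik(position, orientation): joint angles nearest the present ones, or None.
- get_state(): the state.
- get_image(name): name is "scene" or "top" or "wrist"; returns the picture (384x512x3 uint8, red, green, blue); there is no depth.
- camera_info(name): a dict with "fx", "fy", "cx", "cy" (pixels), "view" (4x4, takes a point from world to camera coordinates). Camera axes: x right, y down, z forward; pixel columns grow to the right and rows downward; lengths in m; the calibration is good to about 2 mm. A picture is of the moment at which its call begins: read the wrist's pose just before it. camera_info takes no time and is no camera call; for the wrist camera it gives the pose at the moment of the call.
A pose or a line that the arm cannot do raises IKError and nothing moves.
- close_job(): hands the job in; it is judged then, once.
The state is a dict: "time": time; "joint_pos": joint angles; "qd": joint speeds; "joint_efforts": joint torques, N m; "eef_pos": TCP position; "eef_rot": TCP orientation; "wrist_force": force on the tool from outside, world axes, zero at the start; "wrist_torque": the same for the moment, N m; "opening": opening from 0.0 (shut) to 1.0 (fully open); "finger_force": force on a finger pad.
Only numpy, scipy, OpenCV 4.12 (cv2) and the standard library are available. Lean on these libraries where they do the work, as an engineer would, in place of code of your own. Each camera call takes 0.05 s, during which the arm holds its last target. There are 200 camera calls.

## Working session

There is one attempt and no reset: what is moved stays moved. The work goes in short steps, each a Python script; the robot and the scene stay as the last script left them, time stands still between calls to the robot, and variables do not carry over. Pictures are saved under pics/ and viewed, at most 10 in all, crops included, and the job is handed in when it is done.

```bash
mkdir -p pics; ls
python3 - <<'E'
from rig import *
import cv2,numpy as np
for n in("scene","top"):
    cv2.imwrite(f"pics/{n}0.png",get_image(n)[:,:,::-1]); c=camera_info(n); print(n,c["fx"],c["fy"],c["cx"],c["cy"],np.round(c["view"],4).tolist())
s=get_state();print(s)
E
```

```text
pics
scene 366.8932028224366 366.8932028224366 257.5643504924505 187.7920711068924 [[-0.8763, 0.4818, 0.0, 0.4794], [0.2663, 0.4844, -0.8333, -0.1097], [-0.4015, -0.7302, -0.5528, 1.2182], [0.0, 0.0, 0.0, 1.0]]
top 411.69454073030664 411.69454073030664 252.04752048051827 182.88660604432107 [[-0.0181, -0.9994, -0.0294, 0.0532], [-0.9815, 0.0233, -0.1901, 0.516], [0.1906, 0.0254, -0.9813, 0.937], [0.0, 0.0, 0.0, 1.0]]
{'time': 0.1, 'joint_pos': array([ 1.25819847,  0.62924108,  0.03844912,  1.51825256, -0.02699675,
        0.9962904 , -0.0200337 ]), 'qd': array([-0.00063198, -0.00287875, -0.00108022, -0.00317756,  0.00034406,
       -0.00048671, -0.00111485]), 'joint_efforts': array([ 3.87175212e-03, -5.64525568e+01,  1.23059101e+00, -1.93970311e+01,
        1.13092331e-02,  5.39402885e-03, -1.98862682e-05]), 'eef_pos': array([ 0.1586882 , -0.62976758,  0.23049419]), 'eef_rot': array([-3.13991944e+00,  2.10702296e-05,  2.46762771e-01]), 'wrist_force': array([-0.04589982, -0.14331939, -0.41992366]), 'wrist_torque': array([-0.00232809, -0.01124066,  0.024455  ]), 'finger_force': 0.0, 'opening': 1.0029288701166992}
```

View pics/top0.png

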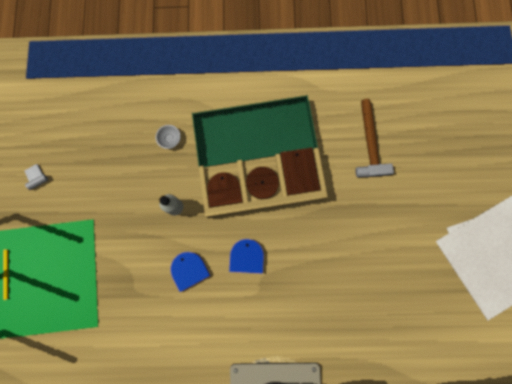

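View pics/scene0.png

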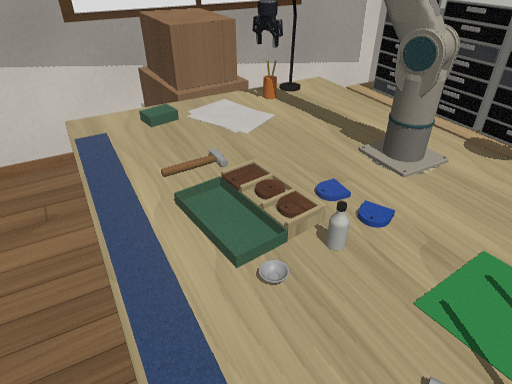

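The top view shows the rack (corners at about (207,216), (328,198)) with the green tin beyond it, at about (192,113)–(310,97).

Candidates:
- **Arch:** the dark D at (224,188). The blue D's at (189,270) and (248,257) are decoys.
- **Disc:** (262,182).
- **Plate:** (300,171).
- **Tin:** (255,130). The green mat at (50,280) and the green box in the scene view are not it.

I choose the three dark pieces in the rack bays and will check them in one crop.

Run:
```python
import cv2
im=cv2.imread("pics/top0.png")[88:224,184:336]
cv2.imwrite("pics/crop0.png",cv2.resize(im,None,fx=4.4,fy=4.4,interpolation=cv2.INTER_CUBIC))
```

```text
(no output)
```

View pics/crop0.png

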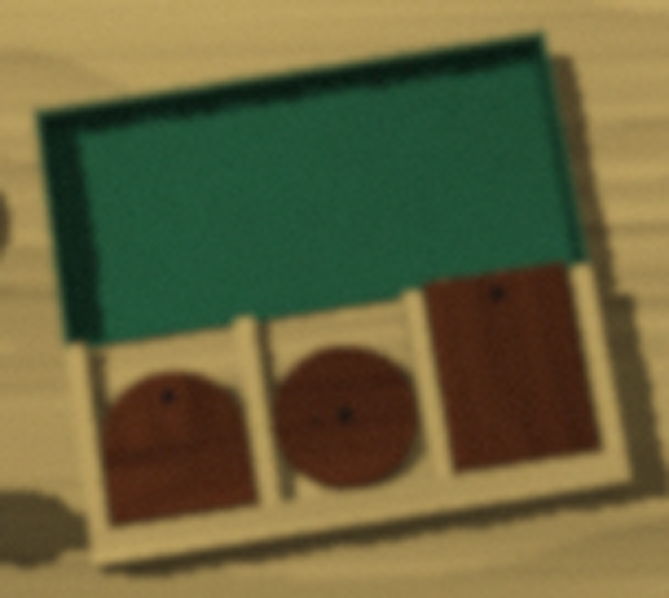

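The crop confirms the bays: arch (dark D) in the left one, disc in the middle, plate in the right. Next I fit the rack pose from its corners.

```bash
cat > h.py <<'E'
from rig import *
import numpy as np, json
from scipy.optimize import least_squares
def proj(c,P):
    q=np.c_[P,np.ones(len(P))]@np.array(c["view"]).T
    return np.c_[c["fx"]*q[:,0]/q[:,2]+c["cx"],c["fy"]*q[:,1]/q[:,2]+c["cy"]]
def W(p,x,y,z):
    c,s=np.cos(p[2]),np.sin(p[2]); return np.array([p[0]+c*x-s*y,p[1]+s*x+c*y,z])
try: POSE=json.load(open("pose.json"))
except OSError: POSE=None
def go(x,y,z,speed=.15,yaw=0):   # rack frame, straight line
    move_linear(W(POSE,x,y,z),[np.pi,0,POSE[2]+yaw],speed=speed)
def fz(n=3):
    return np.mean([(hold(.02),get_state()["wrist_force"])[1] for _ in range(n)],0)
E
python3 - <<'E'
from h import *
M=[(-.122,.146,.052),(-.122,-.146,.052),(0,-.146,.052),(0,.146,.052),(.146,.149,.034),(.146,-.149,.034)]
px=np.array([(97,562),(630,478),(592,262),(68,343),(40,110),(543,35)])/4.4+(184,88)
c=camera_info("top")
f=lambda p:(proj(c,np.array([W(p,*m) for m in M]))-px).ravel()
r=least_squares(f,[.55,0,.1]);print(r.x,np.round(r.fun.reshape(-1,2),1).tolist())
json.dump(r.x.tolist(),open("pose.json","w"))
# glue, dish, mallet in rack frame (bench-plane rays)
V=np.array(c["view"]);R,t=V[:3,:3],V[:3,3];o=-R.T@t
for n,u,v,z in(("glue cap",165,202,.12),("dish",169,138,.02),("hammer head",375,171,.02)):
    d=R.T@np.array([(u-c["cx"])/c["fx"],(v-c["cy"])/c["fy"],1]);P=o+d*(z-o[2])/d[2]
    a=P[:2]-r.x[:2];s,k=np.sin(r.x[2]),np.cos(r.x[2]);print(n,P.round(3),round(k*a[0]+s*a[1],3),round(-s*a[0]+k*a[1],3))
for x,y in((-.08,.094),(.03,.094),(-.08,-.094),(.03,-.094),(.06,-.094)):
    for yaw in(0,np.pi,np.pi/2,-np.pi/2):
        q=ik(W(r.x,x,y,.045),[np.pi,0,r.x[2]+yaw]);print(x,y,round(yaw,1),None if q is None else np.round(q,2))
E
```

```text
[0.57989678 0.02463366 0.1318167 ] [[-0.3, 0.2], [0.6, 0.5], [-0.1, 0.4], [-0.1, 0.3], [-1.0, -0.4], [0.9, -1.2]]
glue cap [0.465 0.235 0.12 ] -0.086 0.223
dish [0.644 0.252 0.02 ] 0.094 0.217
hammer head [ 0.546 -0.26   0.02 ] -0.072 -0.278
-0.08 0.094 0 [-0.36  0.73  0.13  2.08 -0.25  0.35 -1.47]
-0.08 0.094 3.1 [-0.03  0.75 -0.37  2.07  0.62  0.43  0.83]
-0.08 0.094 1.6 [-0.17  0.73 -0.15  2.07  0.28  0.36 -0.42]
-0.08 0.094 -1.6 [-0.73  0.87  0.74  2.09 -1.07  0.63 -2.24]
0.03 0.094 0 [-0.33  0.82  0.14  1.77 -0.19  0.56 -1.52]
0.03 0.094 3.1 [ 0.11  0.89 -0.6   1.76  0.72  0.73  0.82]
0.03 0.094 1.6 [-0.11  0.82 -0.22  1.77  0.3   0.59 -0.38]
0.03 0.094 -1.6 [-0.57  0.89  0.54  1.78 -0.7   0.67 -2.64]
-0.08 -0.094 0 [ 0.05  0.74  0.07  2.02 -0.12  0.38 -1.22]
-0.08 -0.094 3.1 [ 0.5   0.82 -0.62  2.01  0.86  0.6   0.98]
-0.08 -0.094 1.6 [ 0.25  0.75 -0.23  2.02  0.4   0.42 -0.15]
-0.08 -0.094 -1.6 [-0.16  0.78  0.4   2.03 -0.67  0.46 -2.26]
0.03 -0.094 0 [ 0.01  0.83  0.08  1.72 -0.11  0.59 -1.28]
0.03 -0.094 3.1 [ 0.46  0.93 -0.69  1.71  0.8   0.8   1.09]
0.03 -0.094 1.6 [ 0.24  0.85 -0.3   1.72  0.38  0.63 -0.14]
0.03 -0.094 -1.6 [-0.22  0.89  0.48  1.73 -0.61  0.67 -2.42]
0.06 -0.094 0 [ 0.    0.86  0.08  1.64 -0.1   0.64 -1.3 ]
0.06 -0.094 3.1 [ 0.44  0.96 -0.7   1.62  0.78  0.85  1.12]
0.06 -0.094 1.6 [ 0.23  0.88 -0.31  1.63  0.38  0.69 -0.14]
0.06 -0.094 -1.6 [-0.23  0.92  0.49  1.64 -0.6   0.73 -2.45]
```

```bash
cat >> h.py <<'E'
def touch(x,y,z0,F=15,step=.0007,zmin=.040):
    """lower slowly until the push on the pattern is about F; returns commanded z, zero force"""
    b=fz(); z=z0; log=[]
    while z>zmin:
        z-=step; go(x,y,z,.02); f=(fz(2)-b)[2]; log.append((round(z,4),round(f,1)))
        if f>.75*F: break
    print("touch",log[-4:],get_state()["time"]); return z,b
def drag(x,y,z,b,d,F=16,k=6000,seg=.006):
    n=int(np.ceil(d/seg)); log=[]
    for i in range(n):
        x+=d/n; go(x,y,z,.05); f=fz(1)-b; log.append(np.round(f,0).astype(int).tolist())
        if f[2]>35: print("HIGH"); break
        z+=np.clip((f[2]-F)/k,-.0007,.0007)
    print("drag",log,round(z,4),get_state()["time"]); return x,z
E
python3 - <<'E'
from h import *
import cv2
grasp(20); print(get_state()["time"])
move_ptp(W(POSE,-.070,-.094,.12),[np.pi,0,POSE[2]])
go(-.070,-.094,.056,.12); print(get_state()["time"],get_state()["opening"])
z,b=touch(-.070,-.094,.054,12)
x,z=drag(-.070,-.094,z,b,.018)
cv2.imwrite("pics/top1.png",cv2.resize(get_image("top")[70:230,170:350,::-1],None,fx=3,fy=3))
E
```

```text
0.8667
3.9333 -0.0019195078195957517
touch [(0.0491, np.float64(-0.8)), (0.0484, np.float64(0.1)), (0.0477, np.float64(6.3)), (0.047, np.float64(12.1))] 6.85
drag [[-4, 1, 15], [-6, 0, 16], [-5, 0, 16]] 0.0469 7.7
```

View pics/top1.png

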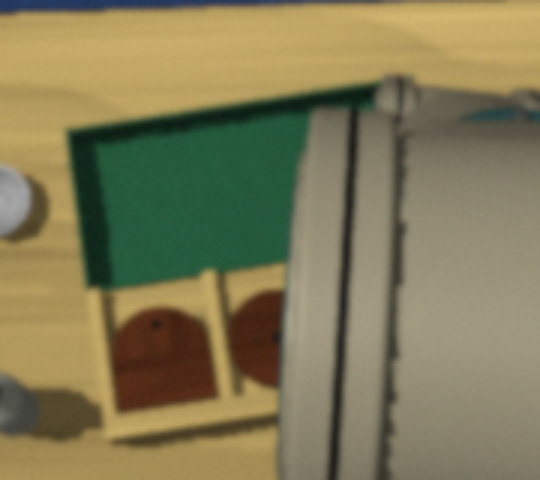

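Force behaves as expected (about 8.5 kN/m, 5 N of drag). The arm hides the plate in this view, so I'll check the gap by touch before pushing.

```bash
cat >> h.py <<'E'
def behind(y,xc=-.089,zt=.040):
    """go down behind the pattern; False if something is in the way"""
    go(xc,y,.058,.12); b=fz(2)
    for z in np.arange(.054,zt-.0001,-.0035):
        go(xc,y,max(z,zt),.03); f=(fz(1)-b)
        if f[2]>4: print("blocked at",z,f); go(xc,y,.06,.1); return None
    go(xc,y,zt,.03); return b
def push(y,b,xc=-.089,xe=.014,z=.040,seg=.012,v=.08):
    log=[]
    while xc<xe-1e-6:
        xc=min(xc+seg,xe); go(xc,y,z,v); f=get_state()["wrist_force"]-b
        log.append(np.round(f).astype(int).tolist())
        if np.abs(f).max()>30: print("HIGH"); break
    print("push",log,round(xc,3),get_state()["time"])
E
python3 - <<'E'
from h import *
import cv2
y=-.094; b=fz(1)
go(-.052,y,.0469,.05)
b0=np.array([0,0,0.]); x,z=drag(-.052,y,.0469,b0,.024,F=15.5)
go(x,y,.07,.12)
cv2.imwrite("pics/scene1.png",cv2.resize(get_image("scene")[140:280,150:350,::-1],None,fx=3.5,fy=3.5))
b=behind(y)
print(b, get_state()["time"])
if b is not None:
    push(y,b)
    go(.014,y,.10,.15)
    cv2.imwrite("pics/scene2.png",cv2.resize(get_image("scene")[140:280,150:350,::-1],None,fx=3.5,fy=3.5))
E
```

```text
drag [[-5, 0, 14], [-6, -1, 17], [-4, -1, 14], [-6, 0, 16]] 0.0468 9.15
[ 0.4631783  -0.56575273 -0.26346622] 11.925
push [[0, 0, 0], [-1, 1, 1], [-1, 1, 0], [0, 1, 0], [-1, 0, -1], [0, 1, 0], [-1, 1, 1], [-2, 0, 0], [0, 0, 1]] 0.014 14.575
```

```bash
python3 -c "
import cv2,numpy as np,os
a=[cv2.imread('pics/%s.png'%n) for n in('scene1','scene2') if os.path.exists('pics/%s.png'%n)]
cv2.imwrite('pics/m1.png',np.vstack([cv2.resize(i,None,fx=.6,fy=.6) for i in a]))"
```

```text
(no output)
```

View pics/m1.png

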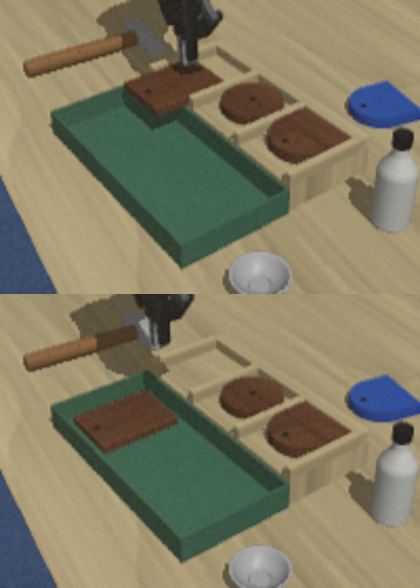

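The drawn-out plate now lies flat in the tin at about (125,418) in the montage. I'll do the disc next, then the arch, the same way.

```bash
cat > job.py <<'E'
from h import *
import cv2,sys
y=float(sys.argv[1]); top=float(sys.argv[2]); out=sys.argv[3]
go(-.068,y,.10,.18); go(-.068,y,top+.006,.12)
z,b=touch(-.068,y,top+.003,12); x,z=drag(-.068,y,z,b,.042); go(x,y,.07,.12)
b=behind(y)
if b is not None:
    push(y,b); go(.014,y,.10,.15)
cv2.imwrite(out,cv2.resize(get_image("scene")[140:280,150:350,::-1],None,fx=2.1,fy=2.1))
E
python3 job.py 0 .050 pics/s3.png
```

```text
touch [(0.0509, np.float64(0.2)), (0.0502, np.float64(0.1)), (0.0495, np.float64(6.7)), (0.0488, np.float64(13.3))] 18.3667
drag [[-7, 0, 18], [-2, 0, 11], [-10, -1, 23], [-1, -1, 10], [-9, -2, 22], [-3, -1, 10], [-8, -1, 22]] 0.0492 20.35
push [[-2, -1, 1], [-2, -1, -1], [-1, 0, 1], [-3, 0, -1], [-1, 0, 0], [-2, -1, 0], [-1, 0, 0], [0, -1, 1], [-1, 0, 0]] 0.014 25.7333
```

View pics/s3.png

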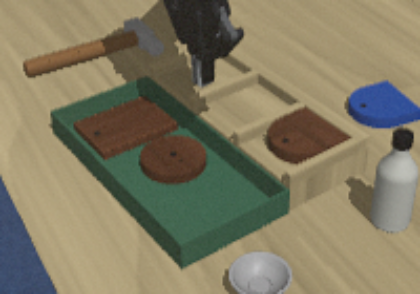

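The disc is flat in the tin at (172,158). The force oscillated between 10 and 23 N, so I lower the feedback gain before the arch.

```bash
sed -i 's/k=6000/k=14000/' h.py; python3 job.py .094 .052 pics/s4.png
```

```text
touch [(0.0529, np.float64(0.2)), (0.0522, np.float64(0.3)), (0.0515, np.float64(6.5)), (0.0508, np.float64(14.1))] 29.5083
drag [[-6, -1, 18], [-4, -1, 16], [-5, -1, 15], [-5, -1, 15], [-5, -1, 15], [-5, -1, 15], [-5, -1, 16]] 0.0507 31.4917
push [[-1, 1, -1], [-1, 0, -1], [-1, 0, -2], [-1, 0, -1], [-2, 0, -2], [-1, 1, -1], [0, 0, -2], [-2, 0, -2], [0, 0, -1]] 0.014 36.85
```

View pics/s4.png

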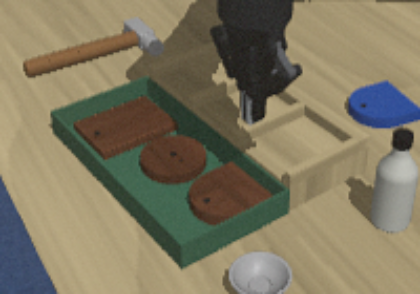

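The arch is in the tin at (228,193), but its rear is close to the near wall. I'll move the arm clear and check from above.

Run:
```python
from h import *
import cv2
go(-.10,.094,.20,.2); go(-.16,-.02,.22,.2)
t=cv2.resize(get_image("top")[85:225,180:340,::-1],None,fx=3,fy=3)
s=cv2.resize(get_image("scene")[160:270,165:305,::-1],(480,378))
cv2.imwrite("pics/f.png",np.hstack([t[:378,:400],s[:,80:]])); print(get_state()["time"])
```

```text
39.2583
```

View pics/f.png

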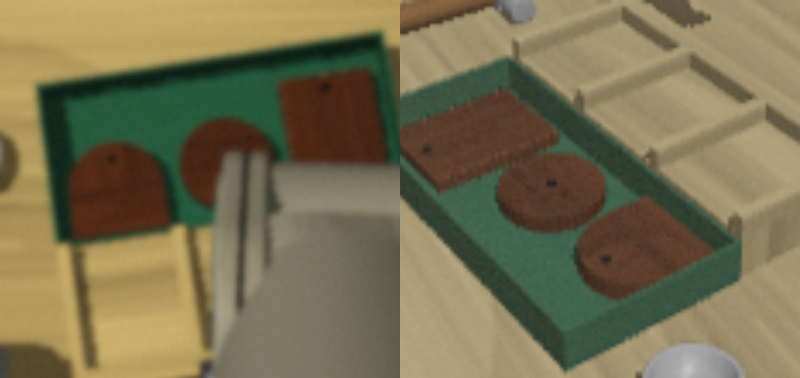

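Run:
```python
from h import *
T,S=camera_info("top"),camera_info("scene")
for n,t,s in(("rear -y",(170,228),(650,200)),("rear +y",(75,237),(712,248)),("arch dot",(111,158),(606,259)),("disc dot?",(225,160),(551,184)),("plate dot",(325,88),(427,150))):
    t=180+t[0]/3,85+t[1]/3; s=165+(s[0]-320)*140/480,160+s[1]*110/378
    r=least_squares(lambda p:np.r_[(proj(T,W(POSE,*p)[None])-t)[0],(proj(S,W(POSE,*p)[None])-s)[0]],[.05,.05,.02]);print(n,(r.x*1000).round(1),np.abs(r.fun).max().round(1))
```

```text
rear -y [ 9.3 56.1 10.3] 0.1
rear +y [ 12.9 134.2  19.7] 0.5
arch dot [76.4 96.4 16.4] 0.0
disc dot? [59.7  1.4 14.1] 0.1
plate dot [111.  -93.4  11.4] 0.2
```

Triangulation puts the arch's top at 10–20 mm height everywhere measured (19 mm expected when flat), so nothing is propped on the rim. I'm handing it in.

```bash
python3 -c "
from rig import *
print(close_job())"
```

```text
the job is handed in; nothing more can be done
None
```

The disc, plate and arch all ended up flat in the green tin below its rim, and I handed the job in at about 39 s with drag forces of 23 N or less; the system gave no verdict back.

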